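Fit the retaining clip on the vial carousel's spindle

ROBOT

A 6-joint arm with a two-finger parallel gripper is mounted at the origin on the work surface. World frame = base frame: x ahead of the robot, y to its left, z up, the work surface at z = 0. Lengths are in mm, angles in rad, forces in N, time in s.
With the tool pointing down it reaches from about 400 to 925 mm from the base axis. Payload 12.5 kg.
Tool frame: the origin (TCP) lies between the finger pads; the fingertips stand 8 mm ahead of it and the grasp point (between the pads) lies 11 mm behind it (manip.tips_ahead is the distance from the TCP to the fingertips, in mm); y points along the fingers, z is the direction in which the jaws open and shut, and the axes are right-handed (so a half turn about y gives the same grasp; the last joint's range is limited). The gripper opens to 95 mm and grips with 3 to 60 N. Pads are 20 mm wide; open, the fingers measure 119 mm over their backs; the gripper's body (75 mm by 180 mm) begins 59 mm behind the grasp point.
Start: joints at [1.235, 0.491, 1.559, -0, 1.092, -0.106], TCP at [142.345, 608.592, 222.661] pointing down, gripper open.
Joint ranges: [-3.1, 3.1], [-0.84, 2.19], [0.05, 2.79], [-1.13, 4.28], [0.06, 2.93], [-2.69, 2.69]. Speed limits (rad/s): [2.22, 2.22, 2.79, 3.14, 3.14, 3.14].

INTERFACE

Orientations are given as a unit quaternion [x, y, z, w].
In Python, from plant import sensors, cams, manip gives the robot as it stands.
- The arm moves only by the tool carry_out, never from a script. Its argument "moves" is a list of rows, each an object with "dp": the shift along the tool's x, y, z in units of 25 mm (1.0 is 25 mm), a list of three; "roll": the turn about the tool's y in units of 8 degrees (1.0 is 8 degrees); "grip": the closure, from 0 (fully open) to 1 (shut). A call has 1 to 8 rows; each row shifts and turns the commanded pose from where the row before left it, along the tool's axes as they then stand; what a row does not reach is not made up. A row lasts 1/10 s, in which the tool goes at most 50 mm and 8.59 degrees, less where a joint would pass 70% of its speed; a pose out of reach is approached as far as the arm can. A call is refused whole if a number of a shift passes 1 or a number of a turn 1, either way. A call with a gripper value outside its range is refused whole. The fingers move at their own pace and stop on an object; the grip force is fixed at half the most. Time passes only in rows, so rows that do not move let the fingers close. It gives the time, the measured TCP pose, the force and the opening at its end, in the units of the state.
- sensors.read_state(): the state, without advancing time (a new reading comes with each control period).
- cams.get_image(name): name is "scene" or "top" or "wrist"; returns a dict with "color" (420x560x3 uint8, blue, green, red), "depth" (420x560 float32, mm along the optical axis (not along the pixel's ray), 0 where there is no reading), "mtx" (3x3 intrinsics, pixels), "D" ([k1, k2, p1, p2, k3] as OpenCV has them; the pictures are not rectified), "cam_to_world" (4x4, takes a point from camera to world coordinates). Camera axes: x right, y down, z forward; pixel columns grow to the right and rows downward; lengths in mm; the calibration is good to about 2 mm. A picture is of the moment at which its call begins.
- manip.hand_in(): hands the job in, once; it reports no verdict.
The state is a dict: "clock": time; "joint_pos": joint angles; "joint_velocities": joint speeds; "tau": joint torques, N m; "position": TCP position; "tool_rot": TCP orientation; "wrist_force": force on the tool from outside, world axes, zero at the start; "ft_torque": the same for the moment, N m; "opening": finger opening in mm.
Only numpy, scipy, OpenCV 4.12 (cv2) and the standard library are available. Lean on these libraries where they do the work, as an engineer would, in place of code of your own. Each camera call takes 0.05 s, during which the arm holds its last target. There are 200 camera calls.

TASK

Take the spring clip from the white tray by its upright grip and press it sideways into the groove at the foot of the vial carousel's spindle, right above the hub face, until it snaps fully home round the spindle, lying flat. Press firmly but do not force it, leave the vials on the carousel and the bottle on the bench undisturbed, and let go of the clip when it is seated.

Things in the scene. Friction and masses are not known exactly. Their poses are not given: they have to be found in the camera images.
- stand: White round vial carousel, fixed. Origin: centre of its underside, z up. Deck 220 mm across, top at z = 40 mm. In its middle an aluminium hub, 100 mm across; its flat rigid top (hub face) is 58 to 76 mm above the origin: set by hidden spacers, not measured, to be found by touch. Vials stand on the +x half, 86 mm from the axis, at 0 and +-63 degrees: free approach is from -x, moving along +x.
- stand_axis (a point): Point on the vertical axis of hub and spindle, at the deck's top (40 mm above the bench). From the hub face rises the round, rigid steel spindle: first the groove, 20 mm diameter and 7.5 mm high, then a head of 28 mm diameter, 12.5 mm high; it ends 20 mm above the hub face. The clip may enter from any side.
- clip: Dark steel spring clip, 5 mm thick, with an upright grey grip; about 70 g. Origin: on its underside at the seat's centre, where the spindle's axis passes when home; z up. Mouth opens to +x: two sprung jaws reach x = 18 mm, 21 mm apart inside, with lobes at x = 9 mm leaving a 14 mm gap that spreads to 20 mm to pass the groove bottom. Back plate 30 mm wide, to x = -40 mm.
- clip_seat (a point): Seat centre, 2.5 mm above the clip's underside; on the spindle's axis when home. Pushed along its +x the jaws meet the groove bottom 15 to 20 mm before home, the push rises to 7 to 15 N, falls to near nothing 5 to 10 mm before home as the clip snaps over, then rises sharply as its back meets the groove bottom: home. Over 30 N on the carousel is forcing it.
- clip_grip (a point): Point in the clip's grip, x = -32 mm, 28 mm above the clip's underside: a good grasp height. The grip is a block 20 mm (x) by 12 mm (y), z = 5 to 40 mm above the underside; pinch it across y.
- tray: Flat open white plastic tray, fixed, 170 x 150 mm, rim 14 mm high, floor 3 mm thick; the clip lies in it. Origin: centre of its underside
- vial0: Small amber glass vial, 28 mm diameter, 50 mm high, upright on the carousel deck. Origin: centre of its base. Leave alone
- vial1: As vial0
- vial2: As vial0
- flask: Clear glass bottle, 60 mm diameter, 110 mm high, upright on the bench between and beyond carousel and tray. Origin: centre of its base. Leave alone
Mind the look-alikes: they are no part of the job. What is meant by the stand is not blue, and is the smaller of those in its own colour.

How it is judged (in metres and radians):
On the way:
1. the clip is lifted out of the tray (height (world z) of clip above 0.03 m), for 0.2 s.
At the end, for the whole second after the job is handed in: the clip is home in the spindle's groove: its seat within 2.5 mm of the spindle's axis (seen from above), in the groove at the hub face (underside 55 to 82 mm above the carousel's underside), flat within 7 degrees, released and at rest (horizontal distance between clip_seat and stand_axis below 0.0025 m and z of clip in the frame of stand between 0.055 and 0.082 m and angle between clip's own z axis and vertical below 0.12 rad and linear speed of clip below 0.02 m/s and contact force between the fingers and clip below 0.1 N); the robot touches nothing.
It fails at once if the clip is forced against the carousel (over 30 N) (contact force between clip and stand above 30 N).
It fails at once if the robot itself presses on the carousel (over 30 N) (contact force between the arm and stand above 30 N).
It fails at once if the fingers press on the carousel (over 30 N) (contact force between the fingers and stand above 30 N).
It fails at once if a vial is shifted over 15 mm or tipped (distance of any of vial0, vial1, vial2 from where it was at the start of the episode above 0.015 m or angle between any of vial0, vial1, vial2's own z axis and vertical above 0.3 rad).
It fails at once if the bottle on the bench is shifted over 20 mm or tipped (distance of flask from where it was at the start of the episode above 0.02 m or angle between flask's own z axis and vertical above 0.3 rad).
It also fails if it takes over 64 s, if anything falls off the work surface, if the arm or the gripper's body presses on something with over 40 N, if the wrist force passes 120 N, or if a joint passes its speed limit or range.

## Working session

There is one attempt and no reset: what is moved stays moved. The work goes in short steps, Python scripts to look and compute and a tool call to move; the robot and the scene stay as the last step left them, time stands still between calls to the robot, and variables do not carry over. Pictures are saved under pics/ and viewed, about 8 in all and at most 12, crops included, and the job is handed in when it is done.

Besides the shell and the picture viewer there is one more tool, called by a JSON object that holds its "api" and its "payload". carry_out: Moves the arm, as the interface text tells. Its arguments: {"type":"object","properties":{"moves":{"type":"array"}},"required":["moves"]}

```bash
mkdir -p pics; ls
python3 - <<'E'
from plant import sensors,cams,manip
import cv2,numpy as np
s=sensors.read_state()
for k,v in s.items(): print(k,np.round(v,3))
ims=[]
for n in ("scene","top"):
    d=cams.get_image(n); cv2.imwrite(f"pics/{n}0.png",d["color"]); np.savez(f"{n}0.npz",**d)
    print(n,np.round(d["mtx"],1).tolist(),np.round(d["cam_to_world"],3).tolist(),d["D"],(d["depth"]>0).mean())
print(manip.tips_ahead)
E
```

```text
pics
clock 0.0
joint_pos [ 1.235  0.492  1.559 -0.     1.092 -0.106]
joint_velocities [ 0.    -0.     0.     0.     0.     0.001]
tau [-3.0000e-03 -6.1263e+01 -2.5818e+01  6.9000e-02  4.8000e-02 -0.0000e+00]
position [142.283 608.325 222.039]
tool_rot [ 0.703 -0.081  0.081 -0.702]
wrist_force [-0.407  0.568 -0.147]
ft_torque [-0.011 -0.041 -0.026]
opening 95.001
scene [[477.0, 0.0, 280.3], [0.0, 477.0, 201.8], [0.0, 0.0, 1.0]] [[0.69, 0.452, -0.565, 1032.332], [0.723, -0.456, 0.518, -482.193], [-0.023, -0.766, -0.642, 655.253], [0.0, 0.0, 0.0, 1.0]] [0.02289159 0.         0.         0.         0.        ] 0.9959268707482993
top [[515.6, 0.0, 276.8], [0.0, 515.6, 206.6], [0.0, 0.0, 1.0]] [[-0.008, -0.991, 0.136, 359.865], [-1.0, 0.008, 0.003, -19.65], [-0.004, -0.136, -0.991, 1148.328], [0.0, 0.0, 0.0, 1.0]] [-0.10870402  0.          0.          0.          0.        ] 0.9956760204081633
8.0
```

View pics/top0.png

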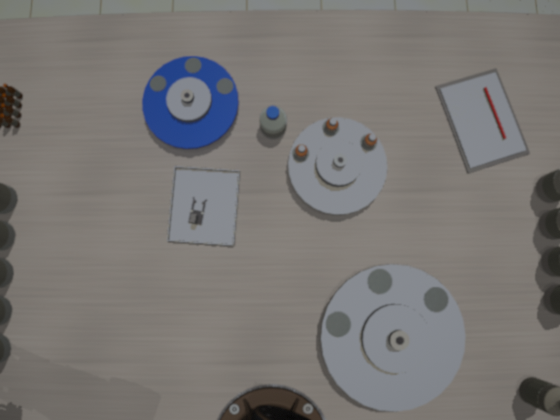

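View pics/scene0.png

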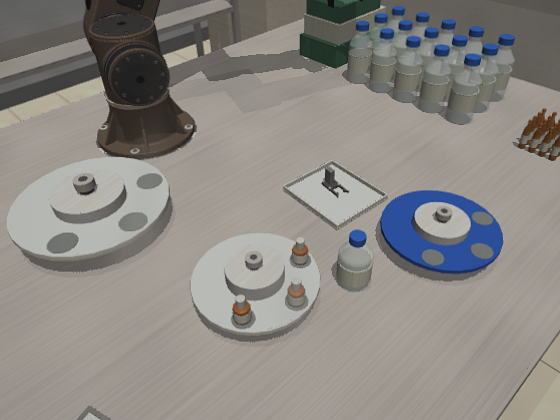

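The top view shows the target white carousel (small, with vials) at about (338,165), the tray at (205,208), and the clip with jaws up at (198,210). The bottle is at (272,122). The scene view agrees: the blue carousel and the large white one are decoys.

```bash
cat > h.py <<'E'
import numpy as np,cv2
def load(n): return dict(np.load(f"{n}.npz"))
def ray(d,uv):
    p=cv2.undistortPoints(np.float64(uv).reshape(-1,1,2),d["mtx"],d["D"])[:,0]
    return np.c_[p,np.ones(len(p))]
def plane(d,uv,z):
    T=d["cam_to_world"];r=ray(d,uv)@T[:3,:3].T;o=T[:3,3]
    return o+r*((z-o[2])/r[:,2])[:,None]
def cloud(d):
    v,u=np.mgrid[:420,:560];uv=np.c_[u.ravel(),v.ravel()]
    P=ray(d,uv)*d["depth"].ravel()[:,None];T=d["cam_to_world"]
    return (P@T[:3,:3].T+T[:3,3]).reshape(420,560,3)
E
python3 - <<'E'
from h import *
for n in("top0","scene0"):
    d=load(n);P=cloud(d);c=d["color"].astype(int);hsv=cv2.cvtColor(d["color"],cv2.COLOR_BGR2HSV)
    ctr=[338,165] if n=="top0" else [255,275]
    b=P[ctr[1],ctr[0]+ (40 if n=="top0" else 45)];print(n,"deck pt",b.round(1))
    # bench level sanity
    q=(250,260) if n=="top0" else (400,330); print(" bench z",P[q[1]-5:q[1]+5,q[0]-5:q[0]+5,2].mean())
    C=plane(d,[ctr],45)[0]
    R=np.hypot(P[...,0]-C[0],P[...,1]-C[1])
    m=(R<130)&(P[...,2]>30)&(P[...,2]<48)
    pts=P[m][:,:2]; cc,r=cv2.minEnclosingCircle(pts.astype(np.float32));print(" deck circ",np.round(cc,1),round(r,1),"z",np.median(P[m][:,2]))
    R=np.hypot(P[...,0]-cc[0],P[...,1]-cc[1])
    mm=(R<55)&(R>20)&(P[...,2]>50);cc2,r2=cv2.minEnclosingCircle(P[mm][:,:2].astype(np.float32));print(" hub",np.round(cc2,1),round(r2,1),"z",np.percentile(P[mm][:,2],[10,50,90]).round(1))
    mm=(R<19)&(P[...,2]>np.median(P[mm][:,2])+10);cc2,r2=cv2.minEnclosingCircle(P[mm][:,:2].astype(np.float32));print(" head",np.round(cc2,1),round(r2,1),P[mm].mean(0).round(1),"z",np.percentile(P[mm][:,2],[10,50,90]).round(1))
    mv=((hsv[...,0]<18)&(hsv[...,1]>120)&(R<120)).astype(np.uint8)
    k,l,s,ce=cv2.connectedComponentsWithStats(mv)
    for i in range(1,k):
        if s[i,4]>15: print(" vial",ce[i].round(1),P[l==i].mean(0).round(1))
    # clip
    x0,y0,x1,y1=(178,180,230,235) if n=="top0" else (305,160,365,205)
    g=cv2.cvtColor(d["color"],cv2.COLOR_BGR2GRAY)[y0:y1,x0:x1]
    md=np.zeros((420,560),bool);md[y0:y1,x0:x1]=g<110
    print(" clip px",md.sum());Q=P[md]
    hi=Q[Q[:,2]>30];print(" grip top",hi.mean(0).round(1),cv2.minAreaRect(hi[:,:2].astype(np.float32)))
    lo=Q[Q[:,2]<15];print(" low rect",lo.mean(0).round(1),cv2.minAreaRect(lo[:,:2].astype(np.float32)))
    im=d["color"][y0:y1,x0:x1];cv2.imwrite(f"pics/c_{n}.png",cv2.resize(im,None,fx=7,fy=7,interpolation=cv2.INTER_CUBIC))
a=cv2.imread("pics/c_top0.png");b=cv2.imread("pics/c_scene0.png")
H=max(a.shape[0],b.shape[0]);f=lambda i:cv2.copyMakeBorder(i,0,H-i.shape[0],0,0,0)
cv2.imwrite("pics/c1.png",np.hstack([f(a),f(b)]))
E
```

```text
top0 deck pt [ 604.1 -240.8   35.9]
 bench z -0.8009720420445615
 deck circ [ 605.3 -151. ] 111.3 z 39.39119691690132
 hub [ 605.  -150.3] 50.5 z [65.4 68.3 70.8]
 head [ 604.7 -149.9] 14.3 [ 604.3 -149.6   88. ] z [85.1 88.3 90.8]
 vial [330.9 125.9] [ 683.8 -135.    70.1]
 vial [368.9 141.3] [ 649.  -216.3   70.3]
 vial [300.7 152.8] [624.4 -68.6  70.4]
 clip px 245
 grip top [484.4 159.2  81.1] ((423.22216796875, 79.32508850097656), (234.25570678710938, 19.091867446899414), 52.71614456176758)
 low rect [505.3 161.8   6.2] ((507.9393615722656, 163.81890869140625), (31.916156768798828, 58.39990997314453), 80.27677154541016)
scene0 deck pt [654.9 -95.6  40.4]
 bench z -0.8993338060688677
 deck circ [ 602.9 -152.1] 111.9 z 39.69264528246276
 hub [ 603.2 -152.7] 51.4 z [59.2 68.5 70. ]
 head [ 604.2 -151.8] 15.1 [ 606.  -153.7   87.2] z [81.7 88.3 90. ]
 vial [300.1 250.6] [634.9 -75.1  70. ]
 vial [241.1 309.4] [ 658.3 -225.6   70. ]
 clip px 375
 grip top [512.9 135.2  61.6] ((761.5487060546875, -153.67520141601562), (17.984649658203125, 851.2728881835938), 40.70757293701172)
 low rect [498.3 178.7   6.9] ((484.0202941894531, 153.25323486328125), (152.579833984375, 103.43824005126953), 80.64029693603516)
```

View pics/c1.png

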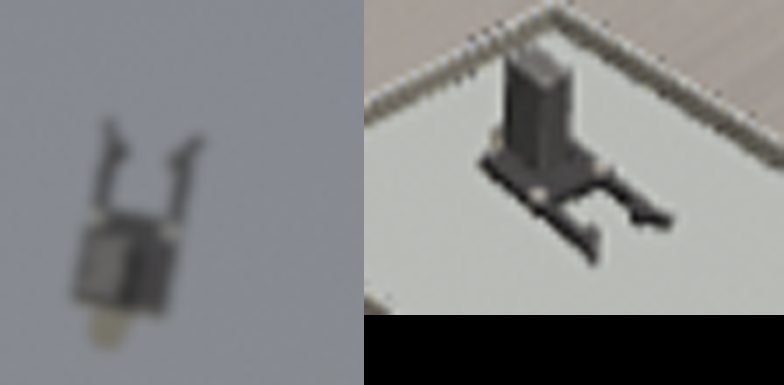

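The crop shows the clip upright, with its grip at the back and jaws facing up in the image, at a yaw of about -10°. The stand axis is at about (604.5, -151) and the hub face is about 68 mm up. Next I'll work out the approach move.

```bash
cat > g.py <<'E'
import sys,numpy as np
from scipy.spatial.transform import Rotation as R
from plant import sensors
def go(target,yaw=None):
    s=sensors.read_state();M=R.from_quat(s["tool_rot"]).as_matrix();p=np.array(s["position"])
    y=np.degrees(np.arctan2(M[1,0],M[0,0]))
    print("t",round(s["clock"],2),"pos",p.round(2),"toolx",M[:,0].round(3),"tooly",M[:,1].round(3),"yaw",round(y,2),"F",np.round(s["wrist_force"],1),"T",np.round(s["ft_torque"],2),"open",round(s["opening"],1))
    if target is not None:
        d=np.array(target)-p;print("dp now-frame units",(M.T@d/25).round(2))
        if yaw is not None:
            dy=(yaw-y+90)%180-90; print("roll total (units, about tool y)",-dy/8)
            a=np.radians(y+dy);X=np.array([np.cos(a),np.sin(a),0]);Y=np.array([0,0,-1]);Z=np.cross(X,Y);print("dp units in final frame",(np.c_[X,Y,Z].T@d/25).round(2))
if __name__=="__main__":
    a=[float(x) for x in sys.argv[1:]]; go(a[:3] if a else None,a[3] if len(a)>3 else None)
E
python3 g.py 487 167 130 -9.7
```

```text
t 0.1 pos [142.3  608.4  222.14] toolx [ 0.974 -0.228 -0.   ] tooly [-0.    -0.001 -1.   ] yaw -13.17 F [0.3 0.3 0.4] T [0.02 0.02 0.01] open 95.0
dp now-frame units [ 17.45   3.7  -14.05]
roll total (units, about tool y) -0.43364770204270187
dp units in final frame [ 16.57   3.69 -15.08]
```

{"api": "carry_out", "payload": {"moves": [{"dp": [0, 0, 0], "roll": -0.43, "grip": 0}, {"dp": [1, 0.1, -0.9], "roll": 0, "grip": 0}, {"dp": [1, 0.1, -0.9], "roll": 0, "grip": 0}, {"dp": [1, 0.1, -0.9], "roll": 0, "grip": 0}, {"dp": [1, 0.1, -0.9], "roll": 0, "grip": 0}, {"dp": [1, 0.1, -0.9], "roll": 0, "grip": 0}, {"dp": [1, 0.1, -0.9], "roll": 0, "grip": 0}, {"dp": [1, 0.1, -0.9], "roll": 0, "grip": 0}]}}

```text
clock: 0.9
position: [288.8, 422.6, 204.9]
tool_rot: [0.705, -0.06, 0.06, -0.704]
wrist_force: [0.0, 0.4, -0.4]
opening: 94.8
```

{"api": "carry_out", "payload": {"moves": [{"dp": [1, 0.3, -0.9], "roll": 0, "grip": 0}, {"dp": [1, 0.3, -0.9], "roll": 0, "grip": 0}, {"dp": [1, 0.3, -0.9], "roll": 0, "grip": 0}, {"dp": [1, 0.3, -0.9], "roll": 0, "grip": 0}, {"dp": [1, 0.3, -0.9], "roll": 0, "grip": 0}, {"dp": [1, 0.3, -0.9], "roll": 0, "grip": 0}, {"dp": [1, 0.3, -0.9], "roll": 0, "grip": 0}, {"dp": [0.8, 0.3, -0.9], "roll": 0, "grip": 0}]}}

```text
clock: 1.7
position: [451.0, 212.2, 144.7]
tool_rot: [-0.705, 0.06, -0.06, 0.705]
wrist_force: [-0.1, 0.4, -0.7]
opening: 94.9
```

```bash
python3 g.py 487 167 130 -9.7
python3 - <<'E'
from plant import cams
import numpy as np,cv2
d=cams.get_image("wrist");np.savez("wrist1.npz",**d);cv2.imwrite("pics/w1.png",d["color"]);print(np.round(d["cam_to_world"],2).tolist(),d["D"])
E
```

```text
t 1.7 pos [451.   212.16 144.69] toolx [ 0.986 -0.169  0.   ] tooly [ 0.  0. -1.] yaw -9.75 F [-0.1  0.4 -0.7] T [0.03 0.01 0.09] open 94.9
dp now-frame units [ 1.73  0.59 -1.54]
roll total (units, about tool y) -0.00568942613022827
dp units in final frame [ 1.72  0.59 -1.54]
[[0.17, 0.95, 0.26, 378.79], [0.99, -0.16, -0.04, 225.24], [0.0, 0.26, -0.97, 307.12], [0.0, 0.0, 0.0, 1.0]] [-0.06171704  0.          0.          0.          0.        ]
```

View pics/w1.png

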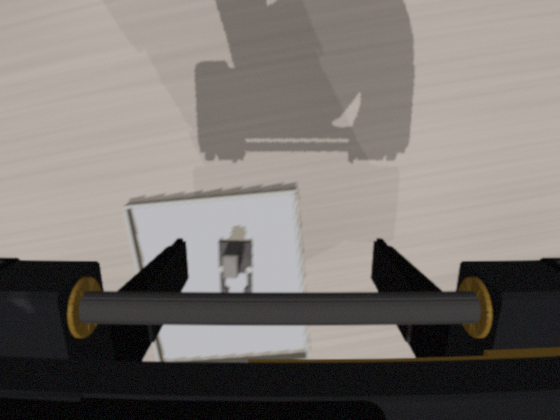

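The wrist view shows the tray with the clip at about (235,262), jaws pointing down in the image. The grip's lighter face is at about (231,264). I'll move above it and measure again.

{"api": "carry_out", "payload": {"moves": [{"dp": [0.9, 0.3, -0.8], "roll": 0, "grip": 0}, {"dp": [0.8, 0.3, -0.8], "roll": 0, "grip": 0}, {"dp": [0, 0, 0], "roll": 0, "grip": 0}]}}

```text
clock: 2.05
position: [486.3, 164.8, 129.1]
tool_rot: [0.705, -0.061, 0.061, -0.704]
wrist_force: [-0.1, -0.3, 0.1]
opening: 94.8
```

```bash
python3 - <<'E'
from plant import cams
from h import *
d=cams.get_image("wrist");np.savez("wrist2.npz",**d);P=cloud(d)
g=cv2.cvtColor(d["color"],cv2.COLOR_BGR2GRAY)
box=(np.hypot(P[...,0]-505,P[...,1]-164)<45)
m=box&(P[...,2]>36)&(P[...,2]<50)
Q=P[m].astype(np.float32);print("grip top",len(Q),Q.mean(0).round(1),cv2.minAreaRect(Q[:,:2]))
m2=box&(P[...,2]>5.5)&(P[...,2]<12)&(g<120)
Q=P[m2].astype(np.float32);print("plate",len(Q),Q.mean(0).round(1),cv2.minAreaRect(Q[:,:2]))
im=d["color"].copy();im[m]=(0,0,255);im[m2]=(0,255,0);cv2.imwrite("pics/w2.png",np.hstack([d["color"][150:400,130:430],im[150:400,130:430]]))
E
python3 g.py 487 167 20 -9.7
```

```text
t 2.1 pos [485.43 165.87 129.53] toolx [ 0.985 -0.171 -0.001] tooly [-0.001 -0.    -1.   ] yaw -9.86 F [0.4 0.8 0.1] T [0.05 0.03 0.05] open 95.1
dp now-frame units [0.06 4.38 0.06]
roll total (units, about tool y) -0.02000126924804846
dp units in final frame [0.05 4.38 0.06]Traceback (most recent call last):
  File "<stdin>", line 7, in <module>
cv2.error: OpenCV(4.12.0) /io/opencv/modules/imgproc/src/convhull.cpp:143: error: (-215:Assertion failed) total >= 0 && (depth == CV_32F || depth == CV_32S) in function 'convexHull'
```

Run:
```python
from h import *
d=load("wrist2");P=cloud(d);cv2.imwrite("pics/w2.png",d["color"])
for r in range(180,330,15): print(r,[P[r,c].round(0).tolist() for c in(250,280,310)])
```

```text
180 [[463.0, 145.0, 4.0], [467.0, 170.0, 4.0], [471.0, 194.0, 4.0]]
195 [[475.0, 143.0, 2.0], [479.0, 167.0, 3.0], [484.0, 192.0, 3.0]]
210 [[488.0, 140.0, 2.0], [481.0, 167.0, 44.0], [496.0, 190.0, 4.0]]
225 [[500.0, 138.0, 4.0], [492.0, 165.0, 43.0], [509.0, 188.0, 3.0]]
240 [[514.0, 135.0, 2.0], [518.0, 161.0, 3.0], [523.0, 186.0, 3.0]]
255 [[527.0, 133.0, 4.0], [532.0, 158.0, 4.0], [536.0, 184.0, 3.0]]
270 [[541.0, 130.0, 4.0], [546.0, 156.0, 2.0], [550.0, 182.0, 4.0]]
285 [[555.0, 127.0, 4.0], [560.0, 154.0, 4.0], [564.0, 180.0, 4.0]]
300 [[455.0, 164.0, 216.0], [457.0, 171.0, 215.0], [458.0, 178.0, 216.0]]
315 [[458.0, 163.0, 217.0], [460.0, 170.0, 217.0], [461.0, 177.0, 217.0]]
```

View pics/w2.png

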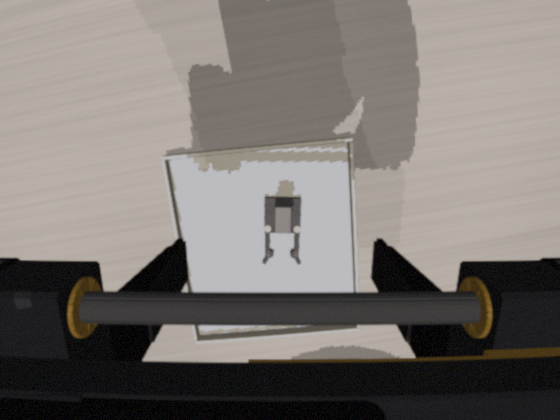

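Run:
```python
from h import *
d=load("wrist2");P=cloud(d);g=cv2.cvtColor(d["color"],cv2.COLOR_BGR2GRAY)
box=np.hypot(P[...,0]-505,P[...,1]-164)<45
f=lambda m:print(m.sum(),P[m].mean(0).round(1),cv2.minAreaRect(P[m][:,:2].astype(np.float32)))
f(box&(P[...,2]>39)&(P[...,2]<50));f(box&(P[...,2]>5.5)&(P[...,2]<12)&(g<120))
```

```text
440 [488.3 167.7  43.2] ((489.107177734375, 167.8413543701172), (11.608774185180664, 20.17486000061035), 80.11114501953125)
841 [502.5 165.    8.4] ((508.0740661621094, 163.45387268066406), (31.02057647705078, 58.671630859375), 79.89404296875)
```

{"api": "carry_out", "payload": {"moves": [{"dp": [0.06, 0.8, 0.06], "roll": 0, "grip": 0.2}, {"dp": [0, 0.8, 0], "roll": 0, "grip": 0.2}, {"dp": [0, 0.8, 0], "roll": 0, "grip": 0.2}, {"dp": [0, 0.8, 0], "roll": 0, "grip": 0.3}, {"dp": [0, 0.6, 0], "roll": 0, "grip": 0.4}, {"dp": [0, 0.37, 0], "roll": 0, "grip": 0.5}, {"dp": [0, 0.2, 0], "roll": 0, "grip": 0.6}, {"dp": [0, 0, 0], "roll": 0, "grip": 1}]}}

```text
clock: 2.9
position: [486.6, 168.4, 20.7]
tool_rot: [0.705, -0.06, 0.06, -0.705]
wrist_force: [-0.9, 1.0, 0.2]
opening: 41.8
```

{"api": "carry_out", "payload": {"moves": [{"dp": [0, 0, 0], "roll": 0, "grip": 1}, {"dp": [0, 0, 0], "roll": 0, "grip": 1}, {"dp": [0, 0, 0], "roll": 0, "grip": 1}, {"dp": [0, 0, 0], "roll": 0, "grip": 1}, {"dp": [0, 0, 0], "roll": 0, "grip": 1}, {"dp": [0, 0, 0], "roll": 0, "grip": 1}]}}

```text
clock: 3.5
position: [487.0, 168.1, 21.3]
tool_rot: [-0.704, 0.06, -0.06, 0.705]
wrist_force: [-0.7, 0.1, 6.0]
opening: 12.0
```

```bash
for i in 1 2; do python3 g.py; done
```

```text
t 3.5 pos [487.04 168.08  21.29] toolx [ 0.986 -0.169  0.001] tooly [ 0.001  0.    -1.   ] yaw -9.73 F [-0.7  0.1  6. ] T [-0.08  0.11  0.02] open 12.0
t 3.5 pos [487.04 168.08  21.29] toolx [ 0.986 -0.169  0.001] tooly [ 0.001  0.    -1.   ] yaw -9.73 F [-0.7  0.1  6. ] T [-0.08  0.11  0.02] open 12.0
```

{"api": "carry_out", "payload": {"moves": [{"dp": [0, -0.3, 0], "roll": 0, "grip": 1}, {"dp": [0, -0.7, 0], "roll": 0, "grip": 1}, {"dp": [0, -1, 0], "roll": 0, "grip": 1}, {"dp": [0, -1, 0], "roll": 0, "grip": 1}, {"dp": [0, -1, 0], "roll": 0, "grip": 1}, {"dp": [0, -0.7, 0], "roll": 0, "grip": 1}, {"dp": [0, -0.3, 0], "roll": 0, "grip": 1}, {"dp": [0, 0, 0], "roll": 0, "grip": 1}]}}

```text
clock: 4.3
position: [487.1, 168.1, 146.7]
tool_rot: [-0.704, 0.059, -0.061, 0.705]
wrist_force: [-0.1, -0.2, -1.7]
opening: 11.8
```

```bash
cat > m.py <<'E'
from plant import cams
from h import *
import sys
from g import *
s=sensors.read_state();p=np.array(s["position"])
for n in ("wrist","scene","top"):
    d=cams.get_image(n);np.savez(f"{sys.argv[1]}{n}.npz",**d)
    P=cloud(d);g=cv2.cvtColor(d["color"],cv2.COLOR_BGR2GRAY)
    M=R.from_quat(s["tool_rot"]).as_matrix();L=(P-p)@M   # tool frame
    m=(L[...,0]>-20)&(L[...,0]<58)&(abs(L[...,2])<22)&(L[...,1]>9)&(L[...,1]<27)&(d["depth"]>0)
    if m.sum()<20: print(n,"few");continue
    Q=L[m]; print(n,m.sum(),"toolframe x,z rect",cv2.minAreaRect(Q[:,[0,2]].astype(np.float32)),"y pct",np.percentile(Q[:,1],[5,50,95]).round(1))
    F=np.c_[Q[:,0],np.ones(len(Q))];top=Q[:,1]<17;
    print("  slope y vs x,z",np.linalg.lstsq(np.c_[Q[:,[0,2]],np.ones(len(Q))],Q[:,1],rcond=None)[0].round(3))
    cv2.imwrite(f"pics/{sys.argv[1]}{n}.png",d["color"])
go([533.6,-138.5,150],-9.8)
E
python3 m.py a
```

```text
wrist 195 toolframe x,z rect ((18.46403694152832, 0.6300754547119141), (30.02634620666504, 53.3902473449707), 89.27156829833984) y pct [ 9.6 13.1 17.9]
  slope y vs x,z [-8.000e-03  1.000e-03  1.356e+01]
scene 204 toolframe x,z rect ((21.080501556396484, -1.1658172607421875), (60.63051223754883, 32.72214889526367), 0.8874474763870239) y pct [12.3 15.1 19.2]
  slope y vs x,z [ 4.4000e-02 -1.2000e-02  1.4404e+01]
top few
t 4.45 pos [486.45 167.96 145.03] toolx [ 0.986 -0.169 -0.001] tooly [-0.001 -0.    -1.   ] yaw -9.73 F [-0.4  0.  -0.6] T [ 0.    0.03 -0.  ] open 12.0
dp now-frame units [  3.93  -0.2  -11.76]
roll total (units, about tool y) 0.008794004282423273
dp units in final frame [  3.94  -0.2  -11.76]
```

View pics/awrist.png

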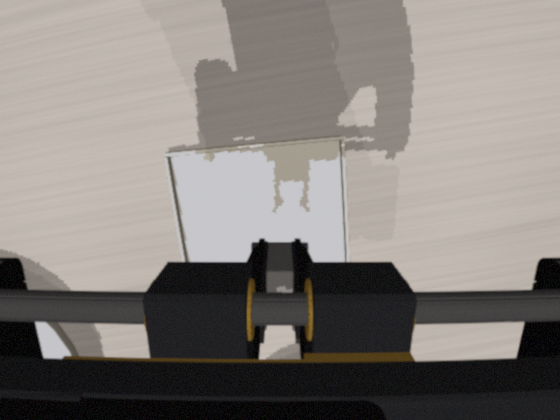

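The clip is held level between the fingers and the tray is empty. In the tool frame the seat is at x≈32, z≈0, with the underside about 18 mm below the TCP. Now I'll carry it over.

{"api": "carry_out", "payload": {"moves": [{"dp": [0.1, 0, -0.5], "roll": 0, "grip": 1}, {"dp": [0.3, 0, -1], "roll": 0, "grip": 1}, {"dp": [0.4, 0, -1], "roll": 0, "grip": 1}, {"dp": [0.4, 0, -1], "roll": 0, "grip": 1}, {"dp": [0.4, 0, -1], "roll": 0, "grip": 1}, {"dp": [0.4, 0, -1], "roll": 0, "grip": 1}, {"dp": [0.4, 0, -1], "roll": 0, "grip": 1}, {"dp": [0.4, 0, -1], "roll": 0, "grip": 1}]}}

```text
clock: 5.25
position: [523.8, -30.4, 145.1]
tool_rot: [-0.705, 0.061, -0.06, 0.705]
wrist_force: [0.7, -0.5, -0.9]
opening: 11.6
```

{"api": "carry_out", "payload": {"moves": [{"dp": [0.4, 0, -1], "roll": 0, "grip": 1}, {"dp": [0.3, 0, -1], "roll": 0, "grip": 1}, {"dp": [0.2, 0.1, -1], "roll": 0, "grip": 1}, {"dp": [0.1, 0.2, -0.8], "roll": 0, "grip": 1}, {"dp": [0.1, 0.2, -0.4], "roll": 0, "grip": 1}, {"dp": [0, 0.1, -0.06], "roll": 0, "grip": 1}, {"dp": [0, 0, 0], "roll": 0, "grip": 1}, {"dp": [0, 0, 0], "roll": 0, "grip": 1}]}}

```text
clock: 6.05
position: [533.2, -137.5, 130.8]
tool_rot: [-0.704, 0.06, -0.06, 0.705]
wrist_force: [0.0, 0.0, -0.7]
opening: 11.6
```

```bash
python3 m.py b
python3 - <<'E'
from h import *
a=cv2.resize(load("bscene")["color"][200:340,180:340],(640,560));cv2.imwrite("pics/b1.png",a)
d=load("bwrist");P=cloud(d)
m=(np.hypot(P[...,0]-604.5,P[...,1]+151)<19)&(P[...,2]>80)&(P[...,2]<96);Q=P[m];print(len(Q))
if len(Q):print(Q.mean(0),cv2.minEnclosingCircle(Q[:,:2].astype(np.float32)),np.percentile(Q[:,2],[10,50,90]))
m=(np.hypot(P[...,0]-604.5,P[...,1]+151)<55)&(P[...,2]>58)&(P[...,2]<78);Q=P[m];print(len(Q))
if len(Q):print(Q.mean(0),cv2.minEnclosingCircle(Q[:,:2].astype(np.float32)),np.percentile(Q[:,2],[10,50,90]))
E
```

```text
wrist 189 toolframe x,z rect ((18.22263526916504, 0.3712921142578125), (30.081703186035156, 52.90088653564453), 88.59622955322266) y pct [ 9.5 13.2 17.9]
  slope y vs x,z [-1.400e-02  4.000e-03  1.371e+01]
scene 296 toolframe x,z rect ((21.771728515625, -1.0831146240234375), (60.40294647216797, 32.754695892333984), 1.470638394355774) y pct [11.6 13.9 18.1]
  slope y vs x,z [ 0.031 -0.014 13.384]
top few
t 6.2 pos [ 533.44 -137.53  131.1 ] toolx [ 0.986 -0.168  0.   ] tooly [ 0. -0. -1.] yaw -9.67 F [ 0.3  0.3 -1.1] T [ 0.03  0.02 -0.06] open 11.7
dp now-frame units [ 0.01 -0.76 -0.04]
roll total (units, about tool y) 0.01626749244872805
dp units in final frame [ 0.01 -0.76 -0.04]
996
[ 604.73882906 -149.11177538   89.57524593] ((604.4172973632812, -149.49366760253906), 14.427882194519043) [88.7990664  89.55964869 90.38909217]
176
[ 629.12790449 -150.9512063    69.08984041] ((596.5377197265625, -152.6859130859375), 41.81230163574219) [68.50210822 69.44323546 70.12759566]
```

View pics/b1.png

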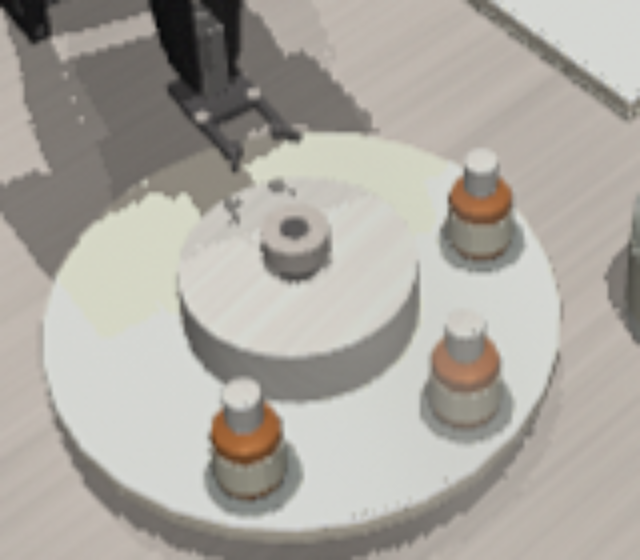

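The view shows the clip level in the gripper, jaws pointing at the spindle, above the near hub edge. The vials are untouched. All estimates put it on the axis within 1 mm sideways, so I'll go down to touch the hub.

{"api": "carry_out", "payload": {"moves": [{"dp": [0, 0.4, -0.02], "roll": 0, "grip": 1}, {"dp": [0, 0.5, 0], "roll": 0, "grip": 1}, {"dp": [0, 0.4, 0], "roll": 0, "grip": 1}, {"dp": [0, 0.2, 0], "roll": 0, "grip": 1}, {"dp": [0, 0, 0], "roll": 0, "grip": 1}, {"dp": [0, 0, 0], "roll": 0, "grip": 1}]}}

```text
clock: 6.8
position: [533.3, -138.7, 93.3]
tool_rot: [-0.705, 0.06, -0.06, 0.705]
wrist_force: [-0.0, -0.7, -1.0]
opening: 12.2
```

{"api": "carry_out", "payload": {"moves": [{"dp": [0, 0.04, 0], "roll": 0, "grip": 1}, {"dp": [0, 0, 0], "roll": 0, "grip": 1}]}}

```text
clock: 7.0
position: [533.3, -138.7, 92.6]
tool_rot: [0.705, -0.06, 0.06, -0.705]
wrist_force: [-1.6, 0.2, -1.3]
opening: 12.0
```

{"api": "carry_out", "payload": {"moves": [{"dp": [0, 0.04, 0], "roll": 0, "grip": 1}, {"dp": [0, 0, 0], "roll": 0, "grip": 1}]}}

```text
clock: 7.2
position: [533.2, -138.7, 91.4]
tool_rot: [-0.705, 0.06, -0.06, 0.705]
wrist_force: [-0.6, -0.8, -1.1]
opening: 11.8
```

{"api": "carry_out", "payload": {"moves": [{"dp": [0, 0.04, 0], "roll": 0, "grip": 1}, {"dp": [0, 0.02, 0], "roll": 0, "grip": 1}, {"dp": [0, 0, 0], "roll": 0, "grip": 1}]}}

```text
clock: 7.5
position: [533.2, -138.7, 89.8]
tool_rot: [-0.705, 0.06, -0.06, 0.705]
wrist_force: [-0.5, 1.2, -0.2]
opening: 11.9
```

{"api": "carry_out", "payload": {"moves": [{"dp": [0, 0.02, 0], "roll": 0, "grip": 1}, {"dp": [0, 0.02, 0], "roll": 0, "grip": 1}, {"dp": [0, 0, 0], "roll": 0, "grip": 1}]}}

```text
clock: 7.8
position: [533.2, -138.7, 88.8]
tool_rot: [-0.705, 0.06, -0.06, 0.705]
wrist_force: [-0.3, 0.4, 0.1]
opening: 11.6
```

{"api": "carry_out", "payload": {"moves": [{"dp": [0, 0.02, 0], "roll": 0, "grip": 1}, {"dp": [0, 0, 0], "roll": 0, "grip": 1}]}}

```text
clock: 8.0
position: [533.2, -138.7, 88.3]
tool_rot: [-0.705, 0.06, -0.06, 0.705]
wrist_force: [-0.3, 0.3, -1.0]
opening: 12.1
```

{"api": "carry_out", "payload": {"moves": [{"dp": [0, 0.02, 0], "roll": 0, "grip": 1}, {"dp": [0, 0, 0], "roll": 0, "grip": 1}]}}

```text
clock: 8.2
position: [533.2, -138.7, 87.8]
tool_rot: [-0.705, 0.06, -0.06, 0.705]
wrist_force: [-0.5, 0.7, -0.2]
opening: 11.9
```

{"api": "carry_out", "payload": {"moves": [{"dp": [0, 0.02, 0], "roll": 0, "grip": 1}, {"dp": [0, 0, 0], "roll": 0, "grip": 1}]}}

```text
clock: 8.4
position: [533.2, -138.7, 87.4]
tool_rot: [-0.705, 0.06, -0.06, 0.705]
wrist_force: [0.4, 0.6, -1.0]
opening: 12.0
```

{"api": "carry_out", "payload": {"moves": [{"dp": [0, 0.02, 0], "roll": 0, "grip": 1}, {"dp": [0, 0, 0], "roll": 0, "grip": 1}]}}

```text
clock: 8.6
position: [533.3, -138.7, 87.2]
tool_rot: [0.705, -0.06, 0.06, -0.705]
wrist_force: [-0.9, 0.7, 3.9]
opening: 12.1
```

{"api": "carry_out", "payload": {"moves": [{"dp": [0, 0.02, 0], "roll": 0, "grip": 1}, {"dp": [0, 0, 0], "roll": 0, "grip": 1}]}}

```text
clock: 8.8
position: [533.3, -138.7, 87.1]
tool_rot: [0.705, -0.06, 0.06, -0.705]
wrist_force: [-3.6, 1.2, 10.2]
opening: 11.9
```

Hub contact is at TCP z≈87.2. I'll lift about 1 mm clear and advance.

{"api": "carry_out", "payload": {"moves": [{"dp": [0, -0.07, 0], "roll": 0, "grip": 1}, {"dp": [0.2, 0, 0], "roll": 0, "grip": 1}, {"dp": [0.2, 0, 0], "roll": 0, "grip": 1}, {"dp": [0.16, 0, 0], "roll": 0, "grip": 1}, {"dp": [0.08, 0, 0], "roll": 0, "grip": 1}, {"dp": [0, 0, 0], "roll": 0, "grip": 1}, {"dp": [0, 0, 0], "roll": 0, "grip": 1}]}}

```text
clock: 9.5
position: [548.9, -141.3, 88.0]
tool_rot: [-0.705, 0.06, -0.06, 0.705]
wrist_force: [-0.2, 0.7, -1.0]
opening: 11.9
```

{"api": "carry_out", "payload": {"moves": [{"dp": [0.04, 0, 0], "roll": 0, "grip": 1}, {"dp": [0.04, 0, 0], "roll": 0, "grip": 1}, {"dp": [0, 0, 0], "roll": 0, "grip": 1}]}}

```text
clock: 9.8
position: [551.1, -141.8, 88.2]
tool_rot: [-0.705, 0.06, -0.06, 0.705]
wrist_force: [-0.1, -0.1, -0.7]
opening: 11.9
```

{"api": "carry_out", "payload": {"moves": [{"dp": [0.04, 0, 0], "roll": 0, "grip": 1}, {"dp": [0.04, 0, 0], "roll": 0, "grip": 1}, {"dp": [0, 0, 0], "roll": 0, "grip": 1}]}}

```text
clock: 10.1
position: [553.1, -142.1, 88.1]
tool_rot: [-0.705, 0.06, -0.06, 0.705]
wrist_force: [-0.2, 0.7, -1.0]
opening: 11.7
```

{"api": "carry_out", "payload": {"moves": [{"dp": [0.04, 0, 0], "roll": 0, "grip": 1}, {"dp": [0.04, 0, 0], "roll": 0, "grip": 1}, {"dp": [0, 0, 0], "roll": 0, "grip": 1}]}}

```text
clock: 10.4
position: [554.3, -142.2, 87.9]
tool_rot: [-0.704, 0.061, -0.059, 0.705]
wrist_force: [-5.1, 1.0, -1.0]
opening: 11.6
```

{"api": "carry_out", "payload": {"moves": [{"dp": [0.04, 0, 0], "roll": 0, "grip": 1}, {"dp": [0, 0, 0], "roll": 0, "grip": 1}]}}

```text
clock: 10.6
position: [554.9, -142.2, 87.7]
tool_rot: [-0.704, 0.061, -0.059, 0.705]
wrist_force: [-6.0, 0.2, -2.5]
opening: 11.8
```

{"api": "carry_out", "payload": {"moves": [{"dp": [0.04, 0, 0], "roll": 0, "grip": 1}, {"dp": [0, 0, 0], "roll": 0, "grip": 1}]}}

```text
clock: 10.8
position: [555.5, -142.3, 87.5]
tool_rot: [-0.704, 0.061, -0.059, 0.705]
wrist_force: [-6.8, 1.3, -1.2]
opening: 11.7
```

{"api": "carry_out", "payload": {"moves": [{"dp": [0.04, 0, 0], "roll": 0, "grip": 1}, {"dp": [0, 0, 0], "roll": 0, "grip": 1}]}}

```text
clock: 11.0
position: [555.8, -142.3, 87.5]
tool_rot: [-0.704, 0.062, -0.058, 0.705]
wrist_force: [-10.5, 2.1, 0.1]
opening: 11.8
```

{"api": "carry_out", "payload": {"moves": [{"dp": [0.04, 0, 0], "roll": 0, "grip": 1}, {"dp": [0, 0, 0], "roll": 0, "grip": 1}]}}

```text
clock: 11.2
position: [556.3, -142.4, 87.6]
tool_rot: [-0.704, 0.062, -0.058, 0.705]
wrist_force: [-13.0, 1.7, 2.7]
opening: 11.8
```

{"api": "carry_out", "payload": {"moves": [{"dp": [0.04, 0, 0], "roll": 0, "grip": 1}, {"dp": [0, 0, 0], "roll": 0, "grip": 1}]}}

```text
clock: 11.4
position: [557.0, -142.4, 87.6]
tool_rot: [-0.704, 0.062, -0.057, 0.705]
wrist_force: [-14.8, 1.7, 5.4]
opening: 11.7
```

```bash
python3 g.py
```

```text
t 11.4 pos [ 556.98 -142.41   87.56] toolx [ 0.986 -0.169 -0.007] tooly [-0.007  0.002 -1.   ] yaw -9.72 F [-14.8   1.7   5.4] T [ 0.29  2.67 -0.03] open 11.7
```

{"api": "carry_out", "payload": {"moves": [{"dp": [0, -0.02, 0], "roll": 0, "grip": 1}, {"dp": [0.02, 0, 0], "roll": 0, "grip": 1}, {"dp": [0, 0, 0], "roll": 0, "grip": 1}]}}

```text
clock: 11.7
position: [558.2, -142.7, 87.9]
tool_rot: [-0.704, 0.062, -0.058, 0.705]
wrist_force: [-9.2, 0.5, -0.4]
opening: 11.8
```

{"api": "carry_out", "payload": {"moves": [{"dp": [0.03, 0, 0], "roll": 0, "grip": 1}, {"dp": [0, 0, 0], "roll": 0, "grip": 1}]}}

```text
clock: 11.9
position: [559.2, -142.9, 87.8]
tool_rot: [-0.704, 0.062, -0.058, 0.705]
wrist_force: [-8.7, 0.4, -2.9]
opening: 12.1
```

```bash
python3 g.py
```

```text
t 11.9 pos [ 559.25 -142.9    87.81] toolx [ 0.986 -0.169 -0.005] tooly [-0.005  0.002 -1.   ] yaw -9.72 F [-8.7  0.4 -2.9] T [ 0.16  1.6  -0.05] open 12.1
```

{"api": "carry_out", "payload": {"moves": [{"dp": [0.04, 0, 0], "roll": 0, "grip": 1}, {"dp": [0, 0, 0], "roll": 0, "grip": 1}]}}

```text
clock: 12.1
position: [560.5, -143.2, 87.9]
tool_rot: [-0.704, 0.061, -0.058, 0.705]
wrist_force: [-7.4, 0.3, -2.5]
opening: 12.0
```

{"api": "carry_out", "payload": {"moves": [{"dp": [0.04, 0, 0], "roll": 0, "grip": 1}, {"dp": [0, 0, 0], "roll": 0, "grip": 1}]}}

```text
clock: 12.3
position: [561.9, -143.4, 88.0]
tool_rot: [-0.704, 0.061, -0.059, 0.705]
wrist_force: [-5.6, 0.1, -2.7]
opening: 11.9
```

{"api": "carry_out", "payload": {"moves": [{"dp": [0.04, 0, 0], "roll": 0, "grip": 1}, {"dp": [0, 0, 0], "roll": 0, "grip": 1}]}}

```text
clock: 12.5
position: [563.3, -143.7, 88.2]
tool_rot: [-0.704, 0.061, -0.059, 0.705]
wrist_force: [-4.2, 0.4, -3.2]
opening: 11.7
```

{"api": "carry_out", "payload": {"moves": [{"dp": [0.04, 0.01, 0], "roll": 0, "grip": 1}, {"dp": [0.04, 0, 0], "roll": 0, "grip": 1}, {"dp": [0, 0, 0], "roll": 0, "grip": 1}]}}

```text
clock: 12.8
position: [566.8, -144.5, 88.6]
tool_rot: [0.705, -0.059, 0.061, -0.704]
wrist_force: [-0.8, 0.4, -1.7]
opening: 12.3
```

{"api": "carry_out", "payload": {"moves": [{"dp": [0.04, 0.01, 0], "roll": 0, "grip": 1}, {"dp": [0.04, 0, 0], "roll": 0, "grip": 1}, {"dp": [0, 0, 0], "roll": 0, "grip": 1}]}}

```text
clock: 13.1
position: [568.6, -144.8, 88.3]
tool_rot: [0.705, -0.059, 0.06, -0.704]
wrist_force: [1.5, 0.3, -1.3]
opening: 11.8
```

{"api": "carry_out", "payload": {"moves": [{"dp": [0.04, 0, 0], "roll": 0, "grip": 1}, {"dp": [0, 0, 0], "roll": 0, "grip": 1}]}}

```text
clock: 13.3
position: [569.2, -144.9, 88.2]
tool_rot: [0.705, -0.06, 0.06, -0.705]
wrist_force: [0.8, -0.3, -1.6]
opening: 11.6
```

{"api": "carry_out", "payload": {"moves": [{"dp": [0.04, 0, 0], "roll": 0, "grip": 1}, {"dp": [0, 0, 0], "roll": 0, "grip": 1}]}}

```text
clock: 13.5
position: [570.0, -145.0, 88.1]
tool_rot: [-0.705, 0.06, -0.06, 0.705]
wrist_force: [0.7, -0.0, -1.2]
opening: 11.9
```

Snapped over. I'll go on in small steps to the hard stop.

{"api": "carry_out", "payload": {"moves": [{"dp": [0.04, 0, 0], "roll": 0, "grip": 1}, {"dp": [0, 0, 0], "roll": 0, "grip": 1}]}}

```text
clock: 13.7
position: [570.8, -145.1, 88.0]
tool_rot: [-0.705, 0.06, -0.06, 0.705]
wrist_force: [-0.3, -0.2, -0.9]
opening: 12.0
```

{"api": "carry_out", "payload": {"moves": [{"dp": [0.03, 0, 0], "roll": 0, "grip": 1}, {"dp": [0, 0, 0], "roll": 0, "grip": 1}]}}

```text
clock: 13.9
position: [571.1, -145.2, 88.0]
tool_rot: [-0.704, 0.06, -0.059, 0.705]
wrist_force: [-4.3, 0.4, 0.7]
opening: 11.9
```

{"api": "carry_out", "payload": {"moves": [{"dp": [0.02, 0, 0], "roll": 0, "grip": 1}, {"dp": [0, 0, 0], "roll": 0, "grip": 1}]}}

```text
clock: 14.1
position: [571.2, -145.1, 88.0]
tool_rot: [-0.704, 0.061, -0.059, 0.705]
wrist_force: [-6.1, 1.1, 3.1]
opening: 11.7
```

{"api": "carry_out", "payload": {"moves": [{"dp": [0.02, 0, 0], "roll": 0, "grip": 1}, {"dp": [0, 0, 0], "roll": 0, "grip": 1}]}}

```text
clock: 14.3
position: [571.3, -145.1, 88.0]
tool_rot: [-0.704, 0.061, -0.059, 0.705]
wrist_force: [-8.9, 0.0, 4.2]
opening: 12.0
```

The force is stiff at x≈571.3, about where home was predicted. I'll press slightly more, unload, set it down on the hub face and release.

{"api": "carry_out", "payload": {"moves": [{"dp": [0.03, 0, 0], "roll": 0, "grip": 1}, {"dp": [0, 0, 0], "roll": 0, "grip": 1}]}}

```text
clock: 14.5
position: [571.4, -145.2, 88.0]
tool_rot: [-0.704, 0.062, -0.058, 0.705]
wrist_force: [-11.8, 0.0, 6.1]
opening: 12.0
```

{"api": "carry_out", "payload": {"moves": [{"dp": [-0.06, 0, 0], "roll": 0, "grip": 1}, {"dp": [0, 0.02, 0], "roll": 0, "grip": 1}, {"dp": [0, 0, 0], "roll": 0, "grip": 1}]}}

```text
clock: 14.8
position: [571.2, -145.1, 87.5]
tool_rot: [-0.704, 0.061, -0.059, 0.705]
wrist_force: [-6.3, 0.6, 1.9]
opening: 11.9
```

```bash
python3 m.py c
python3 - <<'E'
from h import *
a=cv2.resize(load("cscene")["color"][200:340,180:340],(640,560),interpolation=cv2.INTER_CUBIC);cv2.imwrite("pics/c3.png",a)
E
```

```text
wrist 2150 toolframe x,z rect ((20.52048110961914, 0.2658977508544922), (74.35371398925781, 44.008453369140625), 0.5120955109596252) y pct [15.5 18.2 24.3]
  slope y vs x,z [-1.5800e-01 -4.0000e-03  1.7069e+01]
scene 493 toolframe x,z rect ((20.800851821899414, -0.09865760803222656), (74.09663391113281, 43.89004898071289), 0.22539040446281433) y pct [12.4 18.  20.1]
  slope y vs x,z [1.5000e-02 2.2000e-02 1.6768e+01]
top few
t 14.95 pos [ 571.2  -145.11   87.49] toolx [ 0.986 -0.169 -0.002] tooly [-0.002  0.001 -1.   ] yaw -9.72 F [-5.6  0.5  2.4] T [0.13 1.13 0.02] open 12.0
dp now-frame units [-1.53 -2.5   0.01]
roll total (units, about tool y) 0.009831027307617646
dp units in final frame [-1.53 -2.5   0.  ]
```

View pics/c3.png

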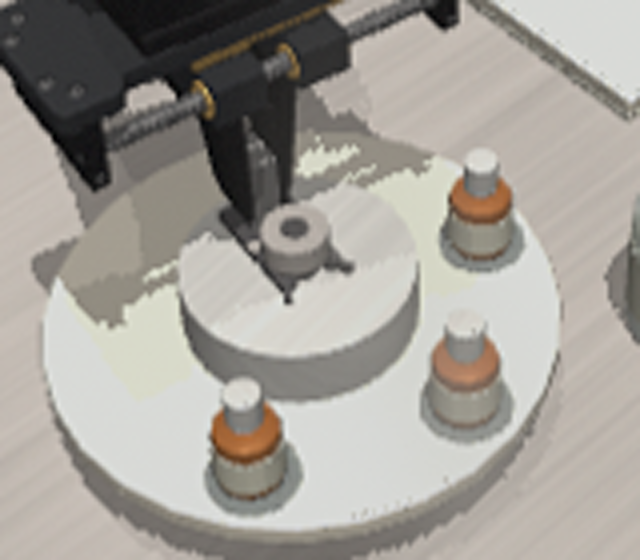

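The clip sits in the groove under the head, with jaws either side of the spindle, and the vials are in place. I'll release, then lift away.

{"api": "carry_out", "payload": {"moves": [{"dp": [-0.03, 0.01, 0], "roll": 0, "grip": 1}, {"dp": [0, 0, 0], "roll": 0, "grip": 0.6}, {"dp": [0, 0, 0], "roll": 0, "grip": 0.6}, {"dp": [0, 0, 0], "roll": 0, "grip": 0.5}, {"dp": [0, 0, 0], "roll": 0, "grip": 0.5}, {"dp": [0, 0, 0], "roll": 0, "grip": 0.5}]}}

```text
clock: 15.55
position: [571.3, -145.2, 87.4]
tool_rot: [-0.705, 0.06, -0.06, 0.705]
wrist_force: [-0.0, 0.7, 0.4]
opening: 45.1
```

{"api": "carry_out", "payload": {"moves": [{"dp": [0, -0.2, 0], "roll": 0, "grip": 0.5}, {"dp": [0, -0.5, 0], "roll": 0, "grip": 0.5}, {"dp": [0, -1, 0], "roll": 0, "grip": 0.5}, {"dp": [-0.5, -1, 0], "roll": 0, "grip": 0.5}, {"dp": [-1, -1, 0], "roll": 0, "grip": 0.5}, {"dp": [-1, -0.5, 0], "roll": 0, "grip": 0.5}, {"dp": [-1, 0, 0], "roll": 0, "grip": 0.5}, {"dp": [-1, 0, 0], "roll": 0, "grip": 0.5}]}}

```text
clock: 16.35
position: [459.5, -126.0, 193.8]
tool_rot: [0.705, -0.059, 0.061, -0.704]
wrist_force: [-0.5, 0.3, -0.7]
opening: 47.5
```

{"api": "carry_out", "payload": {"moves": [{"dp": [-0.5, 0, 0], "roll": 0, "grip": 0.5}, {"dp": [0, 0, 0], "roll": 0, "grip": 0.5}, {"dp": [0, 0, 0], "roll": 0, "grip": 0.5}]}}

```text
clock: 16.65
position: [448.9, -124.4, 192.9]
tool_rot: [0.705, -0.06, 0.061, -0.704]
wrist_force: [-0.4, -0.2, -0.2]
opening: 47.5
```

```bash
python3 g.py
python3 - <<'E'
from plant import cams
from h import *
o=[]
for n in("top","scene","wrist"):
    d=cams.get_image(n);P=cloud(d);g=cv2.cvtColor(d["color"],cv2.COLOR_BGR2GRAY)
    Rr=np.hypot(P[...,0]-604.5,P[...,1]+150.3)
    hd=P[(Rr<18)&(P[...,2]>83)&(P[...,2]<95)]
    if len(hd)<5: print(n,"head unseen");continue
    c=np.array(cv2.minEnclosingCircle(hd[:,:2].astype(np.float32))[0])
    low=(Rr<60)&(P[...,2]>69)&(P[...,2]<79)&(g<105); q=P[low]
    gt=P[(np.hypot(P[...,0]-572,P[...,1]+145)<20)&(P[...,2]>103)&(P[...,2]<116)]
    print(n,"head",c.round(1),"plate",len(q),np.percentile(q[:,2],[10,50,90]).round(1) if len(q) else 0,cv2.minAreaRect(q[:,:2].astype(np.float32)) if len(q)>5 else 0)
    if len(gt): print("  griptop",gt.mean(0).round(1), "dist from head",np.linalg.norm(gt.mean(0)[:2]-c).round(1),"(want 32)")
    if n!="wrist":
        (x0,y0,w,h)=(288,110,100,105) if n=="top" else (180,200,160,140)
        o.append(cv2.resize(d["color"][y0:y0+h,x0:x0+w],(400,400),interpolation=cv2.INTER_CUBIC))
cv2.imwrite("pics/f.png",np.hstack(o))
E
```

```text
t 16.65 pos [ 448.91 -124.44  192.89] toolx [ 0.986 -0.169  0.001] tooly [ 0.001 -0.    -1.   ] yaw -9.74 F [-0.4 -0.2 -0.2] T [ 0.01 -0.01 -0.  ] open 47.5
top head [ 605.6 -150.2] plate 7 [73.7 74.6 77.1] ((586.0469360351562, -138.8310089111328), (22.287790298461914, 35.48127746582031), 54.78069305419922)
  griptop [ 577.9 -145.   108.4] dist from head 28.2 (want 32)
scene head [ 603.3 -152.7] plate 170 [70.5 73.7 75.8] ((592.7481079101562, -150.6913299560547), (30.28521156311035, 59.66132736206055), 80.13107299804688)
  griptop [ 573.7 -147.6  107.9] dist from head 30.0 (want 32)
wrist head unseen
```

View pics/f.png

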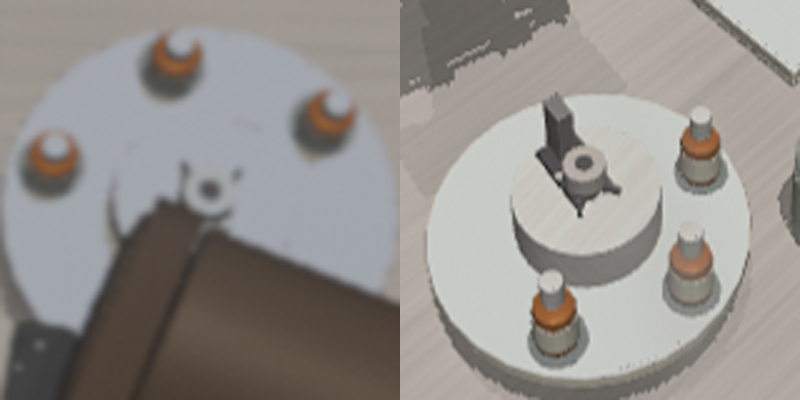

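```bash
python3 -c "
from plant import manip
print(manip.hand_in())"
```

```text
the job is handed in; nothing more can be done
None
```

The clip is seated in the spindle's groove on the small white carousel, released, and the job is handed in at about 17 s of the 64 s allowed. `hand_in` reports no verdict.

- **Taking the clip:** I pinched the grip in the tray and lifted the clip well clear. I found the hub face by touch with the clip's underside, about 69 mm above the bench, then raised it about 1 mm and pushed sideways.
- **Pressing it in:** The jaws met the groove about 17 mm before home. The push peaked at about 15 N while the clip was also rubbing on the hub, so I raised it another 0.5 mm and it dropped to about 9 N. It fell to near zero after the snap, then rose stiffly at home, where I pressed to about 13 N. The wrist force at each stop stayed well under 30 N.
- **Final check, scene camera:** The seat is within about 0.5 mm of the spindle head's centre, and the plate's top is about 5 mm above the hub face. The clip looks flat, the three vials stand where they were, and the gripper is clear of everything.
- **Checks that failed or disagreed:**
  - **Grip to spindle distance:** it read 28 to 30 mm instead of 32. In the top view the arm hid part of the grip, and side-face points probably affected both readings.
  - **Wrist camera:** it could not see the spindle head at the end.
  - **Bottle:** I did not measure it at the end, but the arm never went near it.

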